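# Slide a spacer along the rail into the corner pocket

## Task

With the fingertips only, push the loose steel spacer straight across the setting plate until it lies flat against the long rail, then slide it along the rail, keeping it against the rail, all the way into the corner pocket until it butts against the end stop. Do not pick up, lift or tip the spacer, leave the brass fitting, the jar and the timer where they stand, and finish clear of everything.

Things in the scene. Friction and masses are not known exactly. Their poses are not given: they have to be found in the camera images.
- setting_plate: Flat pale aluminium plate fixed on the worktop, 155 (x) x 340 (y) x 10 mm thick. Origin on the worktop, 10 mm under its top; it spans its own x -85 to +70 mm, y -170 to +170 mm. The spacer starts on its -y half, the corner pocket is in its +y half.
- rail_mid (a point): Middle of the foot of the grey steel rail's flat face, on the plate's top; same axes as the plate. The face lies in x = 0 and looks to -x; the rail runs along y, y -165 to +165 mm, is 15 mm thick (toward +x) and 16 mm high above the plate.
- corner_stop: Fixed grey steel corner pocket on the rail, same axes as the plate; its place along the rail varies. Origin at the pocket's inner corner: on the plate's top, the rail's face (x = 0) and the end stop's face (y = 0). Stop: x -55 to 0, y 0 to 18 mm. Cheek opposite the rail: x -54 to -39, y -30 to 4 mm. Both 16 mm high; a clamp over the rail (x -7 to +15, y 0 to 18) reaches 26 mm.
- pocket_mouth (a point): Middle of the pocket's open mouth (toward the plate's -y), on the plate's top, 42 mm before the end stop, 19.5 mm from the rail. The clear width between rail and cheek is 39 mm inside; a slanted lip 16 mm high on the cheek widens it to about 49 mm at the mouth. The pocket is open on top.
- pocket_home (a point): Where the spacer's centre is when home: 18 mm from the rail, 25 mm from the end stop, 7 mm above the plate's top. About 10 mm of the spacer then still stands out of the mouth toward -y.
- spacer_center (a point): Centre (half-way up) of the loose dark steel spacer: a flat block 36 (its x) x 50 (its y) x 14 mm high, about 0.16 kg, two dark round marks on top. It starts on the plate with its long side along the rail but turned up to 0.35 rad, its centre 56 to 85 mm from the rail. It slides freely.
- fitting: Brass tube fitting, about 21 mm across and 36 mm tall, standing loose on the plate's -x edge in its +y half. Origin at the centre of its foot. Leave it alone.
- jar: Reagent jar with black lid, 46 mm across and 78 mm tall, loose on the worktop beside one end of the plate. Origin at the centre of its foot. Leave it alone.
- timer: Flat bench timer, 72 x 62 x 19 mm, loose on the worktop beside one end of the plate. Origin at the centre of its underside. Leave it alone.
Not all that is in view belongs to the job. Of the things shaped like the part that bears spacer_center, the dark steel one is meant.

How it is judged (in metres and radians):
On the way:
1. the spacer lies flat against the rail, still well short of the pocket (its centre at least 90 mm from the end stop) (x of spacer_center in the frame of corner_stop above -0.0215 m and y of spacer_center in the frame of corner_stop below -0.09 m and angle between the y axis of spacer_center and the y axis of corner_stop, either way round below 0.12 rad), for 0.2 s.
At the end, for the whole second after the job is handed in: The spacer rests flat on the plate in the corner pocket, against the end stop within 3 mm and the rail within 4.5 mm, its long side parallel to the rail within 0.08 rad, at rest (x of spacer_center in the frame of corner_stop between -0.0225 and -0.0155 m and y of spacer_center in the frame of corner_stop between -0.028 and -0.0225 m and z of spacer_center in the frame of corner_stop below 0.0095 m and angle between the y axis of spacer_center and the y axis of corner_stop, either way round below 0.08 rad and linear speed of spacer below 0.01 m/s); the robot touches nothing.
It fails at once if the spacer is lifted (more than 5 mm) or tipped (z of spacer_center in the frame of corner_stop above 0.012 m or angle between spacer_center's own z axis and vertical above 0.2 rad).
It fails at once if the spacer comes near the pocket (centre within 90 mm of the end stop) while more than 8 mm off the rail (y of spacer_center in the frame of corner_stop above -0.09 m and x of spacer_center in the frame of corner_stop below -0.026 m).
It fails at once if the fitting, jar or timer is moved more than 10 mm or tipped (distance of any of fitting, jar, timer from where it was at the start of the episode above 0.01 m or angle between any of fitting, jar's own z axis and vertical above 0.3 rad).
It also fails if it takes over 45 s, if anything falls off the work surface, if the arm or the gripper's body presses on something with over 40 N, if the wrist force passes 120 N, or if a joint passes its speed limit or range.

## Robot

A 6-joint arm with a two-finger parallel gripper is mounted at the origin on a cart in front of the work surface, level with it; the furniture and walls round the work are solid. World frame = base frame: x ahead of the robot, y to its left, z up, the work surface at z = 0. Lengths are in m, angles in degrees, forces in N, time in s.
With the tool pointing down it reaches from about 0.35 to 0.85 m from the base axis. Payload 8.1 kg.
Tool frame: the origin (TCP) lies at the very end of the fingers, on their centre line; the grasp point (between the pads) lies ctrl.grasp_offset behind it (ctrl.grasp_offset is the distance from the TCP to the grasp point, in m); z points along the fingers, y is the line along which they close (so a half turn about z gives the same grasp; the last joint's range is limited). The gripper opens to 85 mm and grips with 20 to 120 N. Pads are 22 mm wide; open, the fingers measure 114 mm over their backs; the gripper's body (76 mm by 85 mm) begins 54 mm behind the grasp point. The pads swing forward as they close: fully open they stand 13 mm farther back than shut.
Start: joints at [66.555, 7.471, 85.268, -0, 87.261, -4.893], TCP at [0.191, 0.569, 0.231] pointing down, gripper open.
Joint ranges: [-169.43, 169.43], [-51.17, 129.36], [1.28, 143.12], [-76.62, 256.62], [0, 156.53], [-152.29, 152.29]. Speed limits (degrees/s): [136.94, 136.94, 159.86, 180, 180, 180].

## Interface

Orientations are given as [roll, pitch, yaw] about the fixed x, y, z axes, in that order (R = Rz(yaw) Ry(pitch) Rx(roll)).
In Python, from workcell import ctrl, command_gripper, kinematics, telemetry, imaging, order gives the robot as it stands. Calls block until the motion is done:
- ctrl.goto(position, orientation): joint-space move of the TCP to a pose.
- ctrl.line_to(position, ori=None, feed=0.15, max_force=None): straight line of the TCP; ori=None keeps the orientation; feed is the mean speed in m/s. With max_force (N) it stops when the force on the tool has changed by that much, and returns True; else False.
- ctrl.set_joints(angles): joint-space move.
- command_gripper(opening, grasp_force=None): finger opening in m; grasp_force is the grip in N (None keeps the last); returns when the fingers have stopped.
- ctrl.wait(seconds).
- kinematics.solve_ik(position, orientation): joint angles nearest the present ones, or None.
- telemetry.get_obs(): the state.
- imaging.grab_frame(name): name is "side" or "top"; returns a dict with "pixels" (400x640x3 uint8, red, green, blue), "mtx" (3x3 intrinsics, pixels), "rvec" (rotation vector, rad) and "tvec" (3), from world to camera coordinates, as OpenCV has them. Camera axes: x right, y down, z forward; pixel columns grow to the right and rows downward; lengths in m; the calibration is good to about 2 mm. A picture is of the moment at which its call begins. There is no depth.
A pose or a line that the arm cannot do raises ctrl.Unreachable and nothing moves.
- order.sign_off(): hands the job in; it is judged then, once.
Trained networks look in the newest picture that a camera, given by its name, has taken for a name from the list of things; names that differ only in an ending like _2 or _b are one class to them, and where a whole thing is asked for, a point or a joint stands for the part that bears it (a point fixed in the world has none). Each returns a list of dicts, best first, with "score" (0 to 1); they miss things now and then, are a little off and sometimes report something else, mostly with a low value. They report only what shows in the picture. A call takes as long as a camera call. They do not tell look-alikes from the thing itself.
- imaging.find_in(camera, name): "rect" ([centre column, centre row, width, height] in pixels, round what is visible of it).
The state is a dict: "time_s": time; "joint_pos": joint angles; "dq": joint speeds; "joint_torque": joint torques, N m; "tcp_pos": TCP position; "eef_rot": TCP orientation; "ft_force": force on the tool from outside, world axes, zero at the start; "wrist_torque": the same for the moment, N m; "finger_gap": finger opening in m; "grip_force": force on a finger pad.
Only numpy, scipy, OpenCV 4.12 (cv2) and the standard library are available. Lean on these libraries where they do the work, as an engineer would, in place of code of your own. Each camera call takes 0.05 s, during which the arm holds its last target. There are 200 camera calls.

## Working session

There is one attempt and no reset: what is moved stays moved. The work goes in short steps, each a Python script; the robot and the scene stay as the last script left them, time stands still between calls to the robot, and variables do not carry over. Pictures are saved under pics/ and viewed, at most 10 in all, crops included, and the job is handed in when it is done.

```bash
mkdir -p pics; ls; python3 - <<'E'
from workcell import ctrl, imaging, telemetry
import cv2
print(ctrl.grasp_offset, telemetry.get_obs()['eef_rot'])
for c in ("top","side"):
    f=imaging.grab_frame(c); cv2.imwrite(f"pics/{c}0.png",f["pixels"][:,:,::-1])
    print(c,f["mtx"].tolist(),f["rvec"],f["tvec"])
    for n in ("setting_plate","corner_stop","spacer_center","fitting","jar","timer","rail_mid","pocket_mouth"):
        try: print(n,[( [round(x) for x in d["rect"]],round(d["score"],2)) for d in imaging.find_in(c,n)])
        except Exception as e: print(n,e)
E
```

```text
pics
0.0187 [-1.79894258e+02 -8.71967087e-03  1.61448349e+02]
top [[386.213791877874, 0.0, 319.4420365516566], [0.0, 386.213791877874, 201.33355152010526], [0.0, 0.0, 1.0]] [ 2.11953154 -2.16708528  0.17428608] [-0.09232643  0.50849486  0.92796035]
setting_plate [([282, 208, 142, 78], 0.68)]
corner_stop [([246, 198, 25, 29], 0.65)]
spacer_center [([417, 243, 19, 21], 0.79), ([377, 227, 16, 22], 0.72), ([310, 204, 19, 24], 0.67), ([457, 238, 23, 15], 0.52), ([430, 209, 28, 22], 0.51)]
fitting []
jar [([377, 185, 29, 24], 0.55)]
timer [([184, 223, 31, 29], 0.87), ([246, 198, 27, 28], 0.75)]
rail_mid [([281, 207, 138, 78], 0.81)]
pocket_mouth [([248, 196, 29, 29], 0.69)]
side [[371.48159595366207, 0.0, 312.66741301466215], [0.0, 371.48159595366207, 195.27123819834924], [0.0, 0.0, 1.0]] [ 0.24925527 -2.75791767  1.30848336] [0.461598   0.14376459 0.82939387]
setting_plate [([296, 234, 75, 110], 0.73)]
corner_stop [([280, 251, 39, 23], 0.81)]
spacer_center [([307, 203, 20, 18], 0.72), ([282, 251, 37, 23], 0.62), ([330, 146, 16, 11], 0.55), ([337, 172, 17, 14], 0.53), ([356, 140, 18, 10], 0.48), ([353, 156, 20, 9], 0.45)]
fitting [([322, 240, 13, 15], 0.6)]
jar [([301, 158, 14, 34], 0.63), ([282, 250, 30, 26], 0.44)]
timer [([290, 321, 37, 36], 0.55)]
rail_mid [([295, 233, 75, 109], 0.91)]
pocket_mouth [([282, 251, 33, 28], 0.76)]
```

```bash
python3 - <<'E'
import cv2
a=cv2.imread("pics/top0.png"); b=cv2.imread("pics/side0.png")
cv2.imwrite("pics/topc.png",cv2.resize(a[140:290,160:360],None,fx=4,fy=4,interpolation=cv2.INTER_CUBIC))
E
```

```text
(no output)
```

View pics/top0.png

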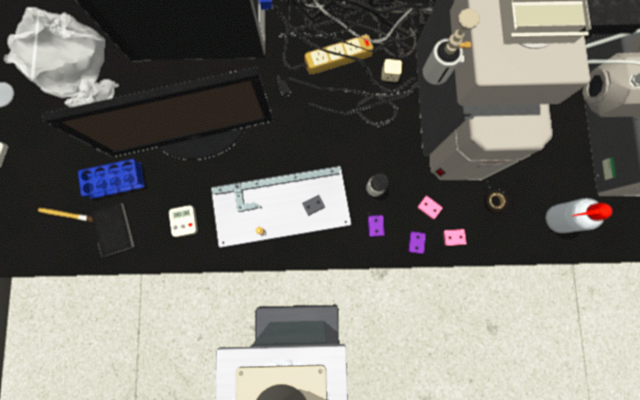

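View pics/side0.png

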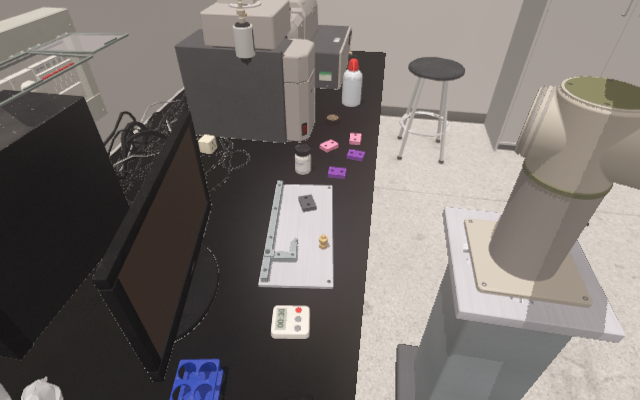

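View pics/topc.png

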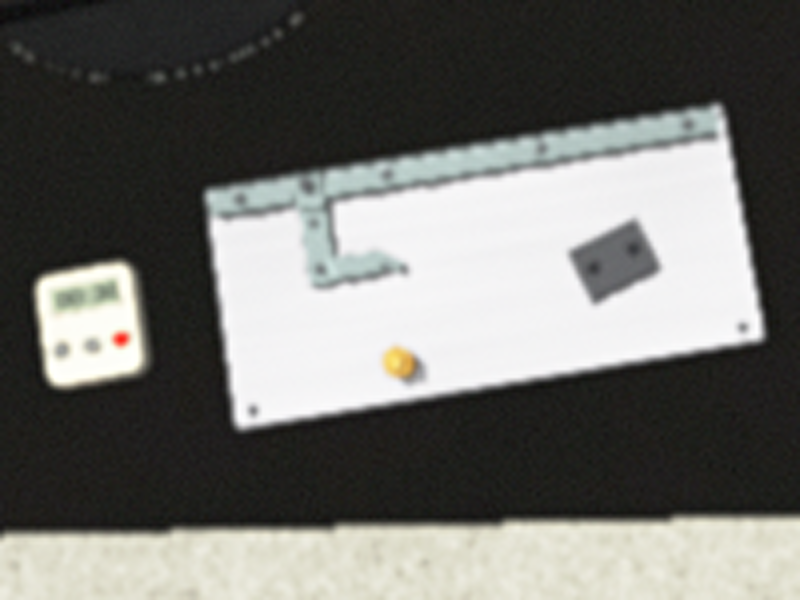

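Candidates for the spacer in the top view are dark grey (313,205), purple (377,227) and (417,243), and pink (430,207) and (455,238). The dark steel one on the plate at (313,205) is the match: the crop shows two dark round marks on it. The pocket corner is at about (243,190), the fitting at (260,231), the jar at (377,185) and the timer at (183,221). Next I'll measure.

```bash
cat > h.py <<'E'
import numpy as np, cv2
from workcell import ctrl, command_gripper, kinematics, telemetry, imaging, order
from scipy.optimize import least_squares
def to_plane(f,px,z):
    R,_=cv2.Rodrigues(f["rvec"]); C=-R.T@np.ravel(f["tvec"])
    n=cv2.undistortPoints(np.float64(px).reshape(-1,1,2),f["mtx"],None)[:,0]
    d=np.c_[n,np.ones(len(n))]@R
    return (C+d*((z-C[2])/d[:,2:]))[:,:2]
def avg(c,n=6):
    fs=[imaging.grab_frame(c) for _ in range(n)]; f=fs[0]
    f["pixels"]=np.mean([g["pixels"] for g in fs],0).astype(np.uint8); return f
def rot(a): return np.array([[np.cos(a),-np.sin(a)],[np.sin(a),np.cos(a)]])
def spacer(f):
    """dark blob inside plate quad -> world outline rect centre, yaw of long side"""
    g=cv2.cvtColor(f["pixels"],cv2.COLOR_RGB2GRAY); S=8
    x0,y0,x1,y1=f["roi"]
    b=cv2.resize(g[y0:y1,x0:x1],None,fx=S,fy=S,interpolation=cv2.INTER_CUBIC)
    cs,_=cv2.findContours((b<f["thr"]).astype(np.uint8),cv2.RETR_EXTERNAL,cv2.CHAIN_APPROX_NONE)
    c=max(cs,key=cv2.contourArea)[:,0].astype(float)
    c=(c+.5)/S-.5+[x0,y0]
    w=to_plane(f,c,.024)
    (cx,cy),(sw,sh),a=cv2.minAreaRect((w*1000).astype(np.float32))
    if sw>sh: a-=90
    return cx/1000,cy/1000,(sw,sh),(a+90)%180-90
E
python3 - <<'E'
from h import *
f=avg("top")
g=cv2.cvtColor(f["pixels"],cv2.COLOR_RGB2GRAY)
print(g[205,300:330]); 
S=8; x0,y0,x1,y1=200,155,360,255
b=cv2.resize(g[y0:y1,x0:x1],None,fx=S,fy=S,interpolation=cv2.INTER_CUBIC)
cs,_=cv2.findContours((b>125).astype(np.uint8),cv2.RETR_EXTERNAL,cv2.CHAIN_APPROX_NONE)
c=(max(cs,key=cv2.contourArea)[:,0]+.5)/S-.5+[x0,y0]
w=to_plane(f,c,.010)
# near long edge and the -y,+y short edges
(cx,cy),sz,a=cv2.minAreaRect((w*1000).astype(np.float32)); print("plate rect",cx,cy,sz,a)
bp=cv2.boxPoints(((cx,cy),sz,a)); print(bp)
f["roi"]=(297,192,332,218); f["thr"]=165
print("spacer",spacer(f))
cp=lambda u,v:[160+(u+.5)/4-.5,140+(v+.5)/4-.5]
print("rail far top corners(z.026)",to_plane(f,[cp(205,190),cp(722,105)],.026))
print("rail face top edge",to_plane(f,[cp(220,217),cp(716,140)],.026))
print("stop face top",to_plane(f,[cp(330,205),cp(337,258)],.026))
print("fit",to_plane(f,[cp(400,362)],.046),"jar lid",to_plane(f,[[378,180]],.078))
s=imaging.grab_frame("side"); print("jar foot side",to_plane(s,[[303,172]],0),"spacer side",to_plane(s,[[307,203]],.022),"fit",to_plane(s,[[323,247]],.01))
E
```

```text
[243 239 208 150 112 104 101  92  84  90 100 105 106 106 107 106 107 103
 103 103 104 104 103 117 168 228 241 241 241 241]
plate rect 501.8322448730469 -2.772430419921875 (158.1194305419922, 343.0137634277344) 8.411123275756836
[[ 398.5357   155.32524]
 [ 448.71008 -183.99904]
 [ 605.1288  -160.8701 ]
 [ 554.9544   178.45418]]
spacer (0.5000369873046875, -0.08785722351074218, (37.64600372314453, 48.94176483154297), 25.663850784301758)
rail far top corners(z.026) [[ 0.55126279  0.17264711]
 [ 0.59992902 -0.15914814]]
rail face top edge [[ 0.53354259  0.16274551]
 [ 0.57691665 -0.15457816]]
stop face top [[0.53979707 0.09286117]
 [0.50551317 0.08813813]]
fit [[0.4369139  0.04516255]] jar lid [[ 0.54968642 -0.24665399]]
jar foot side [[ 0.54248953 -0.24254675]] spacer side [[ 0.49886196 -0.0816196 ]] fit [[0.43620279 0.04980045]]
```

```bash
cat >> h.py <<'E'
YAW=8.4; A=np.radians(YAW)
def P(u,v,z): return [*(rot(A)@[u,v]),z]
def uv(p): return rot(-A)@np.array(p[:2])
E
python3 - <<'E'
from h import *
ori=[180,0,YAW+180-360]
for p in ((.430,-.160,.12),(.430,-.160,.013),(.515,-.160,.013)): print(kinematics.solve_ik(P(*p),ori))
command_gripper(.026)
ctrl.goto(P(.430,-.160,.12),ori)
print("down hit",ctrl.line_to(P(.430,-.160,.013),feed=.1,max_force=8))
print("push hit",ctrl.line_to(P(.522,-.160,.013),feed=.03,max_force=8))
o=telemetry.get_obs(); print(uv(o["tcp_pos"]),o["tcp_pos"],o["ft_force"],o["finger_gap"],o["time_s"])
ctrl.wait(.3)
f=imaging.grab_frame("top"); cv2.imwrite("pics/t1.png",cv2.resize(f["pixels"][140:270,180:360,::-1],None,fx=4,fy=4,interpolation=cv2.INTER_CUBIC))
E
```

```text
[ -18.4171391   -10.1440139   114.47147133    0.           75.67254257
 -116.8171391 ]
[ -18.4171391    -1.09486125  118.49097842    0.           62.60388283
 -116.8171391 ]
[ -14.30688196   10.86125096  105.72873114    0.           63.4100179
 -112.70688196]
down hit False
push hit True
[ 0.50568721 -0.15974339] [ 0.52359817 -0.08415739  0.01232816] [ 0.10509771 -0.75399297  0.08704444] 0.02605985972885458 7.85
```

View pics/t1.png

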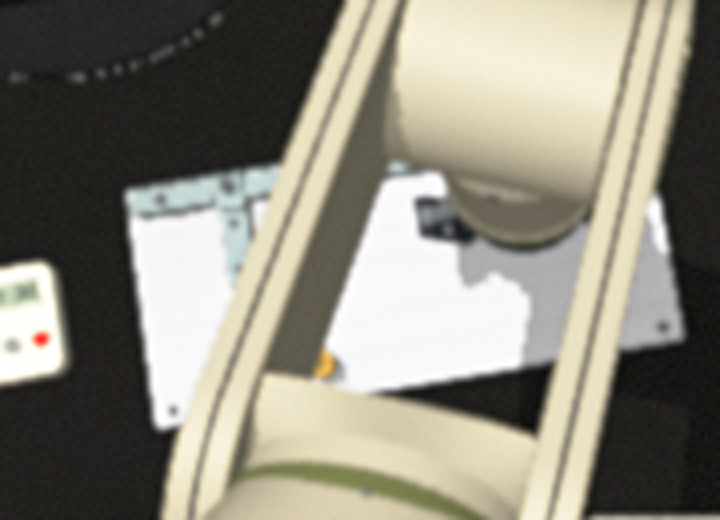

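The force stop came at u=0.506, as predicted for rail contact. The dark spacer shows at crop (440,218) beside the gripper. I'll retreat and check it.

```bash
python3 - <<'E'
from h import *
u,v=uv(telemetry.get_obs()["tcp_pos"])
ctrl.line_to(P(u-.03,v,.013),feed=.1)
ctrl.line_to(P(u-.03,v,.14),feed=.2)
command_gripper(0)
ctrl.goto(P(.36,-.30,.2),[180,0,YAW-90])
f=avg("top",4); cv2.imwrite("pics/t2.png",cv2.resize(f["pixels"][140:270,180:360,::-1],None,fx=4,fy=4,interpolation=cv2.INTER_CUBIC))
print(telemetry.get_obs()["time_s"])
print([d["rect"] for d in imaging.find_in("top","spacer_center")])
E
```

```text
13.6
[[311.4, 183.8, 19.9, 21.3], [372.2, 220.7, 8.9, 8.6]]
```

View pics/t2.png

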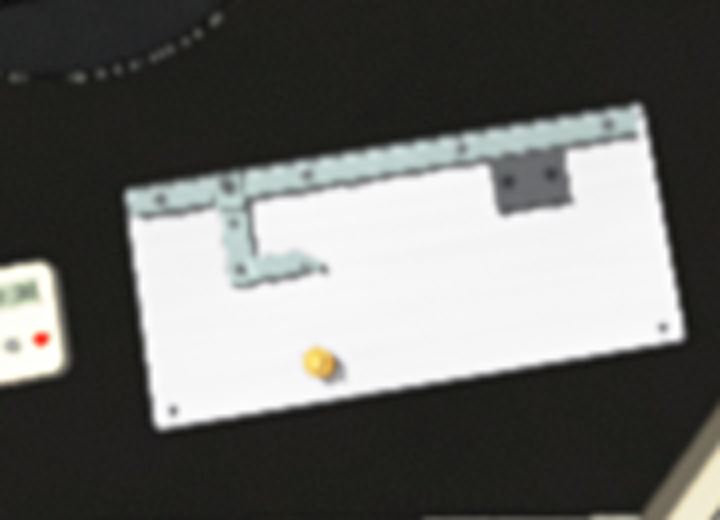

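The spacer lies flush on the rail at crop (532,183), well short of the pocket, and the fitting hasn't moved. Now I'll slide it along the rail.

```bash
python3 - <<'E'
from h import *
f=imaging.grab_frame("top")
px=lambda a,b:[180+(a+.5)/4-.5,140+(b+.5)/4-.5]
w=to_plane(f,[px(532,183),px(570,178)],.024); print([uv(q) for q in w])
v0=uv(w[0])[1]-.025-.011-.014; z=.014; ori=[180,0,YAW-90]
ctrl.goto(P(.5335,v0,.13),ori)
print("down",ctrl.line_to(P(.5335,v0,z),feed=.1,max_force=8))
print("stage1",ctrl.line_to(P(.5350,-.075,z),feed=.05,max_force=10))
o=telemetry.get_obs(); print(uv(o["tcp_pos"]),o["ft_force"])
print("stage2",ctrl.line_to(P(.5355,-.036,z),feed=.02,max_force=10))
o=telemetry.get_obs(); print(uv(o["tcp_pos"]),o["ft_force"],o["time_s"])
E
```

```text
[array([ 0.53196371, -0.16667656]), array([ 0.53110607, -0.19124644])]Traceback (most recent call last):
  File "<stdin>", line 6, in <module>
workcell.Unreachable: the arm cannot take that pose within its joint ranges
```

```bash
python3 - <<'E'
from h import *
v0=-.167-.025-.011-.014; z=.014; ori=[180,0,YAW+90]
ctrl.goto(P(.5335,v0,.13),ori)
print("down",ctrl.line_to(P(.5335,v0,z),feed=.12,max_force=8))
print("stage1",ctrl.line_to(P(.5350,-.075,z),feed=.05,max_force=10))
o=telemetry.get_obs(); print(uv(o["tcp_pos"]),o["ft_force"])
print("stage2",ctrl.line_to(P(.5355,-.036,z),feed=.02,max_force=10))
o=telemetry.get_obs(); print(uv(o["tcp_pos"]),o["ft_force"],o["time_s"])
E
```

```text
down False
stage1 False
[ 0.53525037 -0.07500846] [-0.23963899 -0.78969897  0.06448436]
stage2 True
[ 0.5350722  -0.04511676] [ 1.32382485 -1.88536434  2.72485388] 21.5833
```

```bash
python3 - <<'E'
from h import *
u,v=uv(telemetry.get_obs()["tcp_pos"])
ctrl.line_to(P(u-.001,v-.02,.014),feed=.08)
ctrl.line_to(P(u-.001,v-.02,.14),feed=.2)
ctrl.goto(P(.36,-.30,.2),[180,0,YAW+90])
f=avg("top",4); cv2.imwrite("pics/t3.png",cv2.resize(f["pixels"][160:240,200:300,::-1],None,fx=7,fy=7,interpolation=cv2.INTER_CUBIC))
s=avg("side",4); cv2.imwrite("pics/s3.png",cv2.resize(s["pixels"][210:290,250:350,::-1],None,fx=7,fy=7,interpolation=cv2.INTER_CUBIC))
print(telemetry.get_obs()["time_s"])
E
```

```text
24.3
```

View pics/t3.png

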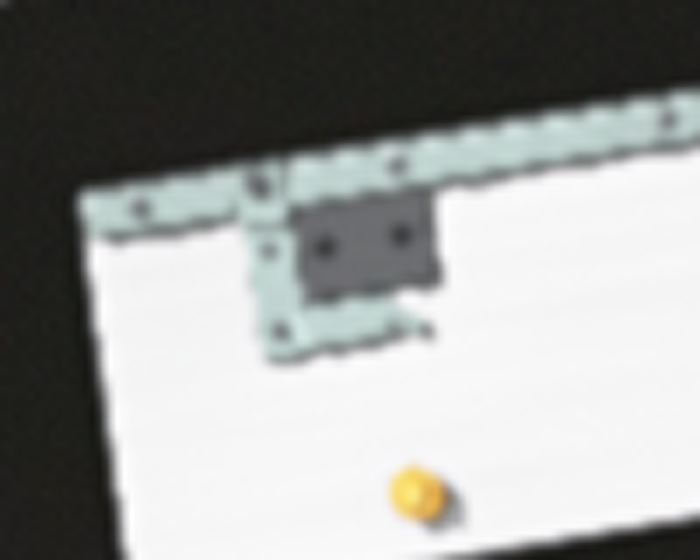

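View pics/s3.png

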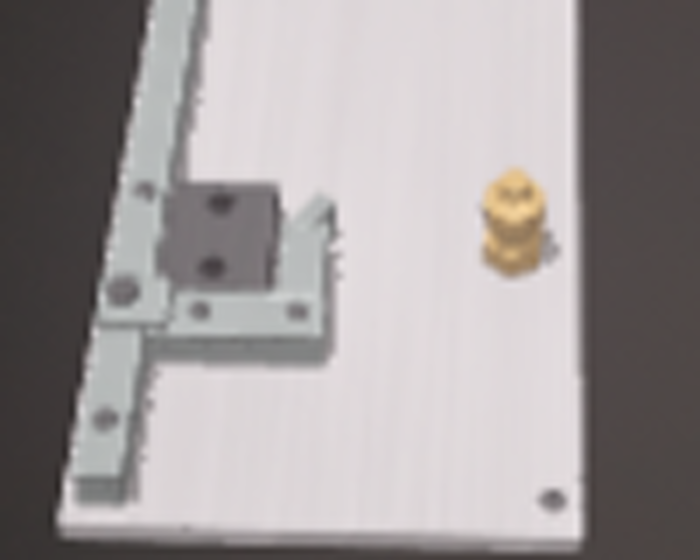

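The top crop shows the spacer home at (370,245), tight against the rail and end stop. The side crop agrees, with the spacer at (218,235). The fitting hasn't moved and the arm is clear.

```bash
python3 -c "
from workcell import order
print(order.sign_off())"
```

```text
the job is handed in; nothing more can be done
None
```

I pushed the dark steel spacer flush to the rail and slid it along into the corner pocket against the end stop. The final pictures show it seated flat with the arm clear, and the job is handed in at about 24 s; no verdict came back.

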